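# Slide the objective canister to the ready ring

### The job

The microscope objective packed in the black canister with the white screw cap is next to be mounted: slide it along the grey staging plate from the blue ring until it stands centred in the orange ring, wholly inside it. The optic is delicate, so keep the canister upright and on the plate all the way, never lifting it, and let go of it there. Leave the red-capped lens tube and the other things where they are.

Things in the scene. Friction and masses are not known exactly. Their poses are not given: they have to be found in the camera images.
- canister: upright round objective canister, 36 mm across and 61 mm tall: black body (34 mm across, lowest 34 mm) with a ribbed white screw cap (35 mm across, upper 27 mm). About 0.2 kg. Loose; it starts standing near the middle of the blue ring. Origin at the centre of its underside, z up; its yaw has no meaning.
- ring_orange: the goal: flat painted orange ring on top of the staging plate, 78 mm outer and 64 mm inner diameter, at one end of the plate (either end). Paint only, it has no edge to catch on. Origin at its centre on the plate's top, z up.
- lens_tube: bystander: upright black lens tube with a red cap, 32 mm across and 56 mm tall, loose; it stands near the middle of a white ring at the other end of the plate, about 115 mm from the blue ring. Must not be moved. Origin at the centre of its underside, z up.
- staging_plate: fixed flat grey plate, 120 mm (its x) by 345 mm (its y), on rubber feet, its smooth top 20 mm above the worktop; the blue ring is at its middle, the orange and white rings lie near its y axis some 105 to 125 mm to either side. Nothing stands between the blue and the orange ring. Origin at the centre of its underside on the worktop, z up. A low white instrument stands behind it, beyond the far long side.
- oil_bottle: bystander: small amber dropper bottle with a black teat, 29 mm across and 89 mm tall, loose on the worktop to the right of the plate. Must not be moved. Origin at the centre of its underside, z up.
There are look-alikes about, which are no part of the job. Of the things like the canister, leave any that is pink or purple; of the rest the larger one is meant.

How it is judged:
By the outcome, as a careful person would: the job done as asked, in the order asked, and still so for the second after the job is handed in, with the robot touching nothing.
It also fails if it takes over 35 s, if anything falls off the work surface, if the arm or the gripper's body presses on something with over 40 N, if the wrist force passes 120 N, or if a joint passes its speed limit or range.

### The arm

A 7-joint arm with a two-finger parallel gripper is mounted at the origin on the work surface; the furniture and walls round the work are solid. World frame = base frame: x ahead of the robot, y to its left, z up, the work surface at z = 0. Lengths are in m, angles in rad, forces in N, time in s.
With the tool pointing down it reaches from about 0.425 to 0.925 m from the base axis. Payload 6.8 kg.
Tool frame: the origin (TCP) lies at the very end of the fingers, on their centre line; the grasp point (between the pads) lies 19 mm behind it; z points along the fingers, y is the line along which they close (so a half turn about z gives the same grasp; the last joint's range is limited). The gripper opens to 85 mm and grips with 20 to 120 N. Pads are 22 mm wide; open, the fingers measure 114 mm over their backs; the gripper's body (76 mm by 85 mm) begins 54 mm behind the grasp point. The pads swing forward as they close: fully open they stand 13 mm farther back than shut.
Start: joints at [1.001, 0.477, 0.022, 1.555, -0.011, 1.109, -0.083], TCP at [0.301, -0.604, 0.231] pointing down, gripper open.
Joint ranges: [-2.96, 2.96], [-0.34, 2.1], [-1.41, 1.46], [0.24, 2.44], [-1.37, 4.51], [0.17, 1.92], [-2.96, 2.96]. Speed limits (rad/s): [2.39, 2.39, 3.14, 3.14, 3.14, 3.14, 3.14].

### API

Orientations are given as a unit quaternion [w, x, y, z].
In Python, from station import bot gives the robot as it stands.
- The arm moves only by the tool jog_arm, never from a script. Its argument "motion" is a list of rows, each a list of 7 numbers: the turn, a rotation vector about the tool's x, y, z in rad, then the shift along the tool's x, y, z in mm, then the finger opening in mm, from 0 to 85.4. A call has 1 to 10 rows; each row is the pose to reach, as a shift and turn from the pose commanded when the call began, along the tool's axes at that moment; what a row does not reach only later rows make up. A row lasts 1/8 s, in which the tool goes at most 62.5 mm and 10.7 degrees, less where a joint would pass 70% of its speed; a pose out of reach is approached as far as the arm can. A call with a gripper value outside its range is refused whole. The fingers move at their own pace and stop on an object; "grip_force" is the grip in N (left out, the last holds). Time passes only in rows, so rows that repeat a pose let the fingers close. It gives the time, the measured TCP pose, the force, the opening and the grip force at its end, in the units of the state.
- bot.get_obs(): the state, without advancing time (a new reading comes with each control period).
- bot.read_camera(name): name is "scene" or "top" or "wrist"; returns a dict with "pixels" (400x640x3 uint8, red, green, blue), "camera_matrix" (3x3 intrinsics, pixels), "distortion" ([k1, k2, p1, p2, k3] as OpenCV has them; the pictures are not rectified), "T" (4x4, takes a point from camera to world coordinates); the wrist camera has in their place "tool_from_camera" (4x4, takes a point from camera to tool coordinates, whose origin is the TCP and whose axes are the flange's). Camera axes: x right, y down, z forward; pixel columns grow to the right and rows downward; lengths in m; the calibration is good to about 2 mm. A picture is of the moment at which its call begins: read the wrist's pose just before it. There is no depth.
- bot.hand_in(): hands the job in; it is judged then, once.
Trained networks look in a picture, given as the dict that the camera call returned (one of the last four; its "shot" number tells which), for a name from the list of things; names that differ only in an ending like _2 or _b are one class to them, and where a whole thing is asked for, a point or a joint stands for the part that bears it (a point fixed in the world has none). Each returns a list of dicts, best first, with "score" (0 to 1); they miss things now and then, are a little off and sometimes report something else, mostly with a low value. They report only what shows in the picture. A call takes as long as a camera call. They do not tell look-alikes from the thing itself.
- bot.spot_in(thing, picture): "xy" ([column, row] in pixels, amid what is visible of it).
- bot.tip_of(thing, picture): "xy" ([column, row] in pixels: a listed point, or the origin of a listed thing).
The state is a dict: "t": time; "q": joint angles; "joint_vel": joint speeds; "joint_torque": joint torques, N m; "eef_pos": TCP position; "tool_rot": TCP orientation; "contact_force": force on the tool from outside, world axes, zero at the start; "torque": the same for the moment, N m; "gripper_width": opening from 0.0 (shut) to 1.0 (fully open); "grasp_force": force on a finger pad.
Only numpy, scipy, OpenCV 4.12 (cv2) and the standard library are available. Lean on these libraries where they do the work, as an engineer would, in place of code of your own. Each camera call takes 0.05 s, during which the arm holds its last target. There are 200 camera calls.

## Working session

There is one attempt and no reset: what is moved stays moved. The work goes in short steps, Python scripts to look and compute and a tool call to move; the robot and the scene stay as the last step left them, time stands still between calls to the robot, and variables do not carry over. Pictures are saved under pics/ and viewed, at most 10 in all, crops included, and the job is handed in when it is done.

Besides the shell and the picture viewer there is one more tool, called after "Emit:" by a JSON object that holds its "op" and its "data". jog_arm: Moves the arm, as the interface text tells. Its arguments: {"type":"object","properties":{"motion":{"type":"array"},"grip_force":{"type":"number"}},"required":["motion"]}

```bash
mkdir -p pics; cat > h.py <<'E'
import numpy as np, cv2
from station import bot
from scipy.spatial.transform import Rotation as R
def camT(c,o=None):
    if 'T' in c: return np.array(c['T'])
    T=np.eye(4); w,x,y,z=o['tool_rot']; T[:3,:3]=R.from_quat([x,y,z,w]).as_matrix(); T[:3,3]=o['eef_pos']
    return T@np.array(c['tool_from_camera'])
def ray(c,uv,z,T):
    p=cv2.undistortPoints(np.array([[uv]],float),np.array(c['camera_matrix']),np.array(c['distortion']))[0,0]
    d=T[:3,:3]@np.array([p[0],p[1],1]); o=T[:3,3]
    return (o+d*(z-o[2])/d[2])[:2]
def save(c,n): cv2.imwrite('pics/'+n,np.array(c['pixels'])[:,:,::-1])
E
python3 - <<'E'
from h import *
for cam in ['top','scene']:
    c=bot.read_camera(cam); save(c,cam+'1.png'); T=camT(c)
    for n,z in [('canister',.02),('ring_orange',.02),('lens_tube',.02),('staging_plate',0),('oil_bottle',0)]:
        for r in bot.tip_of(n,c)[:4]: print(cam,n,np.round(r['xy']),round(r['score'],2),ray(c,r['xy'],z,T).round(4))
o=bot.get_obs();print(o)
E
```

```text
top canister [303. 182.] 0.7 [0.4688 0.2187]
top canister [204. 197.] 0.5 [0.4344 0.4517]
top canister [317. 250.] 0.42 [0.3084 0.1879]
top canister [294. 241.] 0.42 [0.3311 0.2405]
top ring_orange [250. 193.] 0.86 [0.4434 0.3434]
top lens_tube [347. 181.] 0.75 [0.4703 0.116 ]
top staging_plate [301. 182.] 0.81 [0.4706 0.2238]
top oil_bottle [418. 231.] 0.65 [ 0.3508 -0.0562]
scene canister [366. 180.] 0.73 [0.3307 0.2471]
scene canister [342. 166.] 0.68 [0.3179 0.1884]
scene canister [446. 260.] 0.6 [0.439  0.4566]
scene ring_orange [388. 244.] 0.88 [0.4507 0.3407]
scene lens_tube [281. 213.] 0.55 [0.4725 0.1143]
scene staging_plate [333. 236.] 0.61 [0.4679 0.2299]
scene oil_bottle [235. 150.] 0.76 [ 0.358  -0.0569]
scene oil_bottle [323. 231.] 0.44 [0.4666 0.207 ]
{'t': 0.6, 'q': array([ 1.00092118,  0.47697379,  0.02241932,  1.5553876 , -0.01151595,
        1.10929739, -0.08308392]), 'joint_vel': array([-0.00084271,  0.00040987, -0.0007035 , -0.00283886, -0.00070501,
        0.00164553,  0.0006043 ]), 'joint_torque': array([-3.01756645e-04, -5.96007335e+01,  1.60575539e+00, -2.81419426e+01,
        1.25443030e-02,  1.82099891e-03, -3.44032685e-05]), 'eef_pos': array([ 0.30074977, -0.60432534,  0.23133111]), 'tool_rot': array([2.67882592e-05, 9.73467001e-01, 2.28827438e-01, 1.90168017e-05]), 'contact_force': array([0.06689846, 1.16317938, 0.00686156]), 'torque': array([ 0.07389026, -0.01492885, -0.04307157]), 'grasp_force': 0.0, 'gripper_width': 1.0024807165197704}
```

View pics/top1.png

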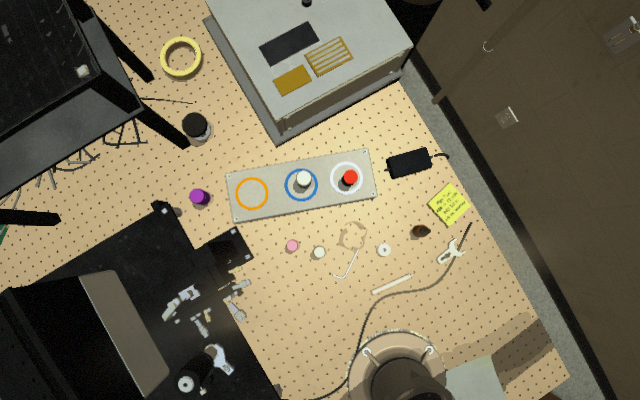

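View pics/scene1.png

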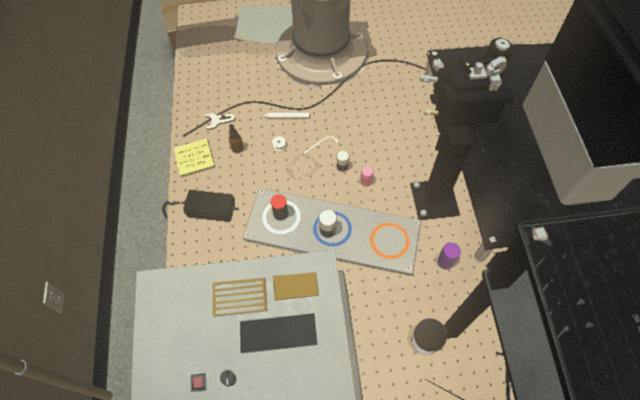

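Candidates in the top view:
- White-capped canister on the blue ring (303,180).
- Small white-capped one (319,252).
- Pink one (292,245).
- Purple one (199,197).

By the description it is the larger white one on the blue ring. The orange ring is at (252,193), and the red-capped tube is in the white ring at (347,180). I'll check the choice with a close crop.

```bash
python3 - <<'E'
from h import *
im=cv2.imread('pics/scene1.png')[140:280,240:480]; cv2.imwrite('pics/crop1.png',cv2.resize(im,None,fx=3,fy=3,interpolation=cv2.INTER_CUBIC))
o=bot.get_obs(); w,x,y,z=o['tool_rot']; M=R.from_quat([x,y,z,w]).as_matrix()
for p in [(.48,-.2,.25),(.465,.215,.26)]: print((M.T@(np.array(p)-o['eef_pos'])*1000).round())
for cam in ['top','scene']:
    c=bot.read_camera(cam);T=camT(c)
    im=cv2.cvtColor(np.array(c['pixels']),cv2.COLOR_RGB2HSV)
    m=cv2.inRange(im,(8,150,150),(22,255,255)); n,l,s,cc=cv2.connectedComponentsWithStats(cv2.dilate(m,np.ones((3,3))))
    uv=[303,180] 
    for i in range(1,n):
        if s[i,4]>60:
            pts=np.argwhere((l==i)&(m>0))[:,::-1]; P=np.array([ray(c,q,.02,T) for q in pts]).astype(np.float32)
            print(cam,s[i],cv2.minEnclosingCircle(P),cv2.fitEllipse(P*1000))
E
```

```text
[ 341. -282.  -19.]
[ 512. -660.  -29.]
top [335  36  11  12  75] ((0.8172220587730408, 0.12590277194976807), 0.01243438571691513) ((816.0007934570312, 128.16397094726562), (15.593500137329102, 26.762306213378906), 118.16683959960938)
top [307  48  46  29 480] ((0.7753920555114746, 0.15368452668190002), 0.05285974219441414) ((772.43115234375, 153.5098114013672), (56.43367004394531, 93.21549224853516), 20.878997802734375)
top [275  64  36  32 574] ((0.7181437015533447, 0.24624782800674438), 0.04339194297790527) ((716.9090576171875, 246.73025512695312), (43.682865142822266, 75.4072494506836), 34.623104095458984)
top [234 176  35  35 488] ((0.44203317165374756, 0.3394179940223694), 0.03841755539178848) ((442.2613220214844, 339.6426696777344), (71.06543731689453, 71.34741973876953), 91.14619445800781)
scene [370 223  40  36 498] ((0.4419994354248047, 0.33977288007736206), 0.037857092916965485) ((442.0015869140625, 339.8578796386719), (71.08051300048828, 71.32391357421875), 16.613306045532227)
```

View pics/crop1.png

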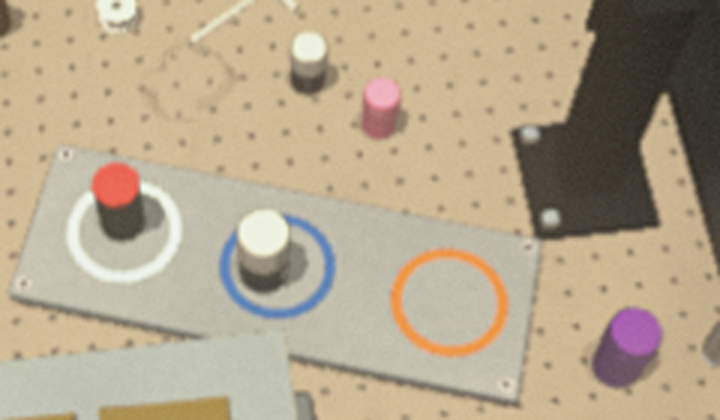

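The crop shows the white-capped black canister in the blue ring, and it is larger than the other white-capped one. Before reaching, I'll check the black stand beside the orange end for clearance.

```bash
python3 - <<'E'
from h import *
a=cv2.imread('pics/top1.png')[180:400,120:320]; b=cv2.imread('pics/scene1.png')[20:240,400:600]
cv2.imwrite('pics/crop2.png',cv2.resize(np.hstack([a,b]),None,fx=2,fy=2,interpolation=cv2.INTER_CUBIC))
ct=bot.read_camera('top');cs=bot.read_camera('scene')
def tri(u,v):
    Ps=[];xs=[]
    for c,q in((ct,u),(cs,v)):
        Ps.append(np.linalg.inv(camT(c))[:3]); xs.append(cv2.undistortPoints(np.array([[q]],float),np.array(c['camera_matrix']),np.array(c['distortion']))[0,0].reshape(2,1))
    X=cv2.triangulatePoints(*Ps,*xs); return (X[:3]/X[3]).ravel().round(3)
print(tri((186,383),(502,46)), tri((303,178),(328,218)))
print(camT(ct)[:3,3],camT(cs)[:3,3])
E
```

```text
[0.099 0.415 0.264] [0.47  0.219 0.075]
[0.35358513 0.21289321 0.91180204] [0.85412261 0.38155406 0.91085658]
```

View pics/crop2.png

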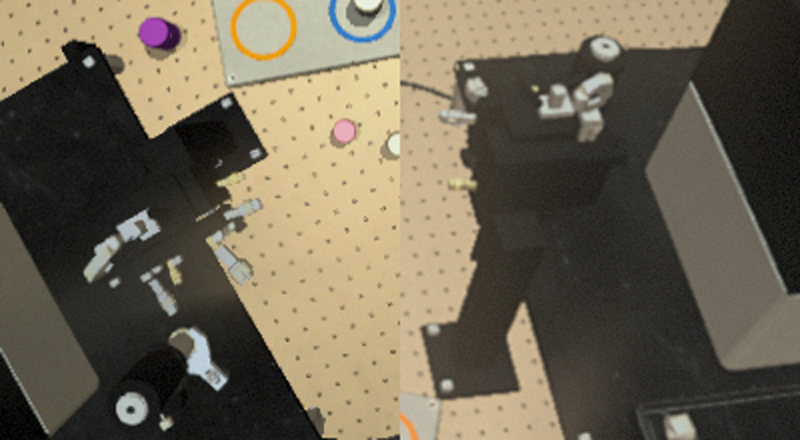

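Emit:
{"op": "jog_arm", "data": {"motion": [[0,0,0,40,-33,0,60],[0,0,0,85,-70,-5,60],[0,0,0.05,130,-107,-10,60],[0,0,0.1,175,-144,-15,60],[0,0,0.15,220,-181,-15,60],[0,0,0.2,263,-217,-20,60],[0,0,0.25,306,-253,-20,60],[0,0,0.27,341,-290,-20,60],[0,0,0.27,358,-330,-20,60],[0,0,0.27,376,-370,-20,60]], "grip_force": 20}}

```text
t: 2.05
eef_pos: [0.4725, -0.104, 0.2515]
tool_rot: [0.0, 0.995, 0.096, 0.0]
contact_force: [0.2, -0.2, -0.5]
gripper_width: 0.701
grasp_force: 0.0
```

```bash
python3 - <<'E'
from h import *
o=bot.get_obs(); w,x,y,z=o['tool_rot']; M=R.from_quat([x,y,z,w]).as_matrix()
for p in [(.455,.215,.26)]: print((M.T@(np.array(p)-o['eef_pos'])*1000).round())
print(o['eef_pos'],M.round(3),o['q'],o['t'])
u=np.array([-.028,.1205,0]);u/=np.linalg.norm(u)
print('turn',np.arcsin((M.T@u)[0]), M.T@u)
ct=bot.read_camera('top');cs=bot.read_camera('scene')
def tri(u,v):
    Ps=[];xs=[]
    for c,q in((ct,u),(cs,v)):
        Ps.append(np.linalg.inv(camT(c))[:3]); xs.append(cv2.undistortPoints(np.array([[q]],float),np.array(c['camera_matrix']),np.array(c['distortion']))[0,0].reshape(2,1))
    X=cv2.triangulatePoints(*Ps,*xs); return (X[:3]/X[3]).ravel().round(3)
print(tri((235,269),(431,111)), tri((240,283),(429,78)))
print(ct and np.array(bot.read_camera('wrist')['tool_from_camera']).round(3))
E
```

```text
[  44. -316.   -9.]
[ 0.47254189 -0.10400864  0.25149302] [[ 0.982  0.191  0.001]
 [ 0.191 -0.982 -0.   ]
 [ 0.     0.    -1.   ]] [ 0.28271346  0.15130314 -0.21576992  1.96380611  0.03779627  1.02974021
 -1.32881233] 2.05
turn -0.03620674235954096 [-3.61988321e-02 -9.99344572e-01 -2.65399019e-04]
[0.289 0.335 0.246] [0.273 0.316 0.305]
[[ 0.    -0.945 -0.327  0.085]
 [ 1.     0.     0.001 -0.001]
 [-0.001 -0.327  0.945 -0.142]
 [ 0.     0.     0.     1.   ]]
```

Emit:
{"op": "jog_arm", "data": {"motion": [[0,0,0,5,-45,5,60],[0,0,0,9,-95,10,60],[0,0,0,14,-145,15,60],[0,0,0,18,-195,20,60],[0,0,0,23,-245,20,60],[0,0,-0.03,27,-290,20,60],[0,0,-0.03,30,-316,20,60],[0,0,-0.03,30,-316,20,60]]}}

```text
t: 3.2
eef_pos: [0.4421, 0.2114, 0.2314]
tool_rot: [-0.0, 0.994, 0.112, 0.0]
contact_force: [-0.2, -0.1, -0.3]
gripper_width: 0.701
grasp_force: 0.0
```

```bash
python3 - <<'E'
from h import *
o=bot.get_obs(); c=bot.read_camera('wrist'); T=camT(c,o); save(c,'w1.png'); print(o['t'],o['eef_pos'],o['q'].round(2))
for r in bot.tip_of('canister',c)[:2]: print('tip',r['xy'],r['score'],ray(c,r['xy'],.02,T))
for r in bot.tip_of('ring_orange',c)[:2]: print('ring',r['xy'],r['score'],ray(c,r['xy'],.02,T))
im=cv2.cvtColor(np.array(c['pixels']),cv2.COLOR_RGB2HSV)
for nm,lo,hi in(('blue',(100,110,60),(125,255,255)),('orange',(8,150,150),(22,255,255))):
    m=cv2.inRange(im,lo,hi); n,l,s,_=cv2.connectedComponentsWithStats(cv2.dilate(m,np.ones((5,5))))
    i=1+np.argmax(s[1:,4]); pts=np.argwhere((l==i)&(m>0))[:,::-1][::5]
    P=np.array([ray(c,q,.02,T) for q in pts]).astype(np.float32); print(nm,s[i],cv2.minEnclosingCircle(P),cv2.fitEllipse(P*1000))
E
```

```text
3.2 [0.44211991 0.21144949 0.23138863] [-0.16  0.21 -0.47  1.96  0.11  1.   -2.03]
tip [312.3, 141.1] 0.84 [0.47057492 0.22224093]
tip [103.7, 123.9] 0.82 [0.44103762 0.44201537]
ring [199.1, 142.8] 0.72 [0.44275888 0.33852102]
blue [ 271  108   76   77 2223] ((0.4637993276119232, 0.22468893229961395), 0.03843436762690544) ((463.912109375, 224.49867248535156), (71.34354400634766, 71.53279113769531), 49.71696090698242)
orange [ 160  102   77   78 2315] ((0.4436902701854706, 0.3399823009967804), 0.03868973255157471) ((443.64691162109375, 340.20404052734375), (71.20174407958984, 71.79296112060547), 143.38998413085938)
```

View pics/w1.png

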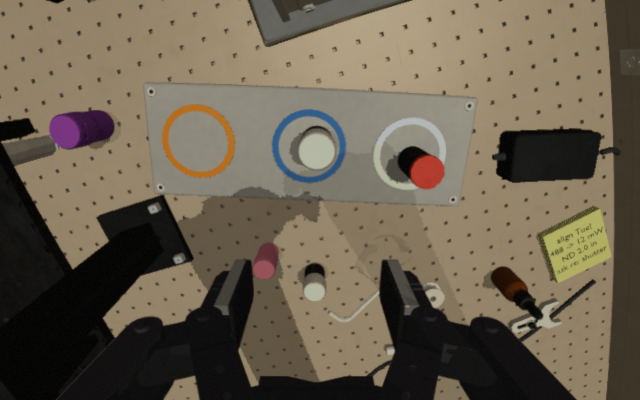

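The wrist view agrees with the earlier picture. The canister cap is at (318,149) inside the blue ring (308,146), the orange ring is at (199,142), and the red tube is at right (425,168). The way is clear.

```bash
python3 - <<'E'
from h import *
o=bot.get_obs(); w,x,y,z=o['tool_rot']; M=R.from_quat([x,y,z,w]).as_matrix()
c=bot.read_camera('wrist'); T=camT(c,o); cap=ray(c,(318,149),.081,T); print('cap',cap)
p=np.array([.470,.2195]); p=(p+cap)/2; print(p)
g=np.array([.4428,.3398]); u=np.r_[g-p,0]; L=np.linalg.norm(u);u/=L
v=M.T@-u; th=np.arctan2(-v[0],v[1]); print('turn',th,'L',L)
print((M.T@(np.r_[p,.028]-o['eef_pos'])*1000).round(1))
E
```

```text
cap [0.47460373 0.21395784]
[0.47230187 0.21672892]
turn -0.0161373282632498 L 0.1265576986942435
[ 31.   -1.8 203.1]
```

Emit:
{"op": "jog_arm", "data": {"motion": [[0,0,0,10,0,20,75],[0,0,-0.02,25,-3,60,75],[0,0,-0.02,29,-3,100,75],[0,0,-0.02,29,-3,125,75],[0,0,-0.02,29,-3,130,75],[0,0,-0.02,29,-3,130,75]]}}

```text
t: 4.15
eef_pos: [0.4699, 0.2191, 0.1018]
tool_rot: [0.0, 0.993, 0.12, 0.0]
contact_force: [-0.2, -0.2, 0.8]
gripper_width: 0.881
grasp_force: 0.0
```

```bash
python3 - <<'E'
from h import *
o=bot.get_obs(); c=bot.read_camera('wrist'); T=camT(c,o); save(c,'w2.png'); w,x,y,z=o['tool_rot']; M=R.from_quat([x,y,z,w]).as_matrix()
for r in bot.tip_of('canister',c)[:2]: print('tip',r['xy'],r['score'],ray(c,r['xy'],.02,T))
px=np.array(c['pixels']); hs=cv2.cvtColor(px,cv2.COLOR_RGB2HSV)
m=cv2.inRange(hs,(0,0,165),(60,70,255)); n,l,s,cc=cv2.connectedComponentsWithStats(m)
for i in range(1,n):
    if s[i,4]>300: print(s[i],cc[i].round(),ray(c,cc[i],.081,T))
E
```

```text
tip [310.8, 370.5] 0.94 [0.32594637 0.18864354]
tip [17.4, 172.9] 0.87 [0.44724249 0.4363593 ]
[ 316   20  118   80 3219] [372.  54.] [0.57184199 0.21853672]
[ 402  180  103   96 1840] [449. 218.] [0.50578392 0.15622986]
[295 224  52  27 972] [320. 237.] [0.47914519 0.21950585]
```

View pics/w2.png

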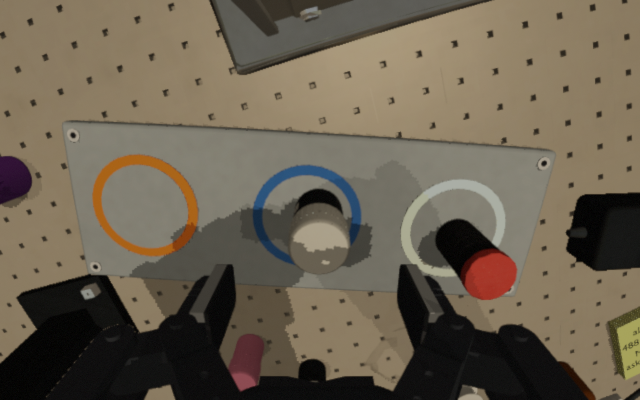

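The canister's cap top is at about (320,246), midway between the fingertips (columns 222 and 412). The orange ring is at (146,205) and the red cap at (488,274).

```bash
python3 - <<'E'
from h import *
o=bot.get_obs(); c=bot.read_camera('wrist'); T=camT(c,o); w,x,y,z=o['tool_rot']; M=R.from_quat([x,y,z,w]).as_matrix()
cap=ray(c,(320,246),.081,T); base=ray(c,(318,208),.02,T); print('cap',cap,base)
print((M.T@(np.r_[cap,.028]-o['eef_pos'])*1000).round(1), (M.T@np.array([.4428-cap[0],.3398-cap[1],0])*1000).round(1))
E
```

```text
cap [0.47388768 0.21883011] [0.47333431 0.21939392]
[ 3.1  1.8 74.6] [  -1.3 -124.9    0. ]
```

Emit:
{"op": "jog_arm", "data": {"motion": [[0,0,0,3,2,10,70],[0,0,0,3,2,35,60],[0,0,0,3,2,58,60],[0,0,0,3,2,70,60],[0,0,0,3,2,74,60],[0,0,0,3,2,74,50],[0,0,0,3,2,74,42],[0,0,0,3,2,74,38],[0,0,0,3,2,74,34],[0,0,0,3,2,74,34]], "grip_force": 20}}

```text
t: 5.55
eef_pos: [0.4732, 0.2185, 0.0278]
tool_rot: [-0.0, 0.993, 0.121, 0.0]
contact_force: [-0.8, -1.3, 5.5]
gripper_width: 0.402
grasp_force: 19.6
```

Emit:
{"op": "jog_arm", "data": {"motion": [[0,0,0,0,-3,0,34],[0,0,0,0,-9,0,34],[0,0,0,0,-17,0,34],[0,0,0,0,-26,0,34],[0,0,0,0,-35,0,34],[0,0,0,0,-44,0,34],[0,0,0,0,-52,0,34],[0,0,0,0,-58,0,34],[0,0,0,0,-60,0,34]]}}

```text
t: 6.68
eef_pos: [0.4594, 0.2758, 0.0279]
tool_rot: [0.001, 0.993, 0.12, 0.001]
contact_force: [1.5, -5.8, 8.0]
gripper_width: 0.402
grasp_force: 19.7
```

Emit:
{"op": "jog_arm", "data": {"motion": [[0,0,0,0,-3,0,34],[0,0,0,0,-9,0,34],[0,0,0,0,-17,0,34],[0,0,0,0,-26,0,34],[0,0,0,0,-35,0,34],[0,0,0,0,-44,0,34],[0,0,0,0,-53,0,34],[0,0,0,0,-60,0,34],[0,0,0,0,-65,0,34],[0,0,0,0,-65,0,34]]}}

```text
t: 7.92
eef_pos: [0.4437, 0.3395, 0.0279]
tool_rot: [0.0, 0.993, 0.12, 0.001]
contact_force: [0.4, -2.2, 5.9]
gripper_width: 0.404
grasp_force: 19.7
```

```bash
python3 - <<'E'
from h import *
o=bot.get_obs(); c=bot.read_camera('wrist'); d=bot.read_camera('scene'); print(o['eef_pos'],o['contact_force'])
a=np.array(c['pixels'])[:,120:520]; b=cv2.resize(np.array(d['pixels'])[180:300,330:450],(400,400),interpolation=cv2.INTER_CUBIC)
cv2.imwrite('pics/w3.png',np.hstack([a,b])[:,:,::-1])
E
```

```text
[0.44373222 0.33945793 0.02787512] [ 0.3613868  -2.16845435  5.89949241]
```

View pics/w3.png

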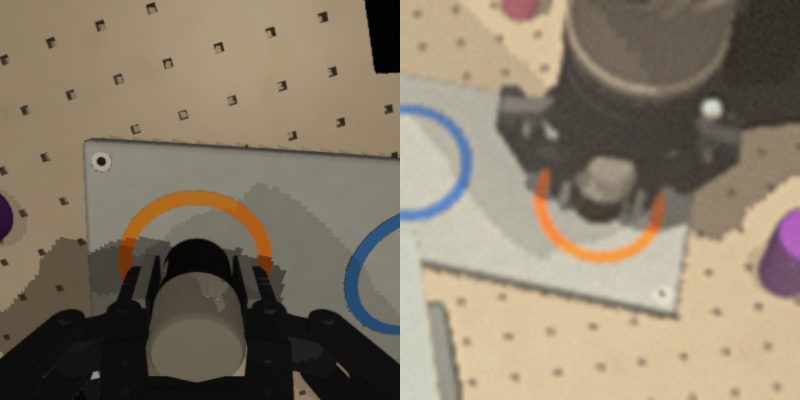

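The canister stands upright between the pads, with the orange ring showing evenly on both sides. I'll release it and retreat upward.

Emit:
{"op": "jog_arm", "data": {"motion": [[0,0,0,0,0,0,38],[0,0,0,0,0,0,44],[0,0,0,0,0,0,52],[0,0,0,0,0,0,52],[0,0,0,0,0,-10,52],[0,0,0,0,0,-35,52],[0,0,0,0,0,-70,52],[0,0,0,0,0,-105,52],[0,0,0,0,0,-130,52],[0,0,0,0,0,-130,52]]}}

```text
t: 9.28
eef_pos: [0.4439, 0.3409, 0.16]
tool_rot: [-0.001, 0.993, 0.121, 0.002]
contact_force: [-0.4, 0.4, -1.0]
gripper_width: 0.611
grasp_force: 0.0
```

```bash
python3 - <<'E'
from h import *
o=bot.get_obs(); c=bot.read_camera('wrist'); T=camT(c,o); save(c,'w4.png')
for r in bot.tip_of('canister',c)[:2]: print('tip',r['xy'],r['score'],ray(c,r['xy'],.02,T))
for r in bot.tip_of('ring_orange',c)[:1]: print('ring',r['xy'],r['score'],ray(c,r['xy'],.02,T))
d=bot.read_camera('scene')
for r in bot.tip_of('lens_tube',d)[:1]: print('lens',r['xy'],r['score'],ray(d,r['xy'],.02,camT(d)))
E
```

```text
tip [196.8, 160.4] 0.91 [0.44417467 0.44676984]
tip [375.9, 310.5] 0.75 [0.33483847 0.25257115]
ring [315.0, 189.2] 0.84 [0.44338609 0.34222675]
lens [283.8, 212.8] 0.82 [0.46912083 0.11995695]
```

View pics/w4.png

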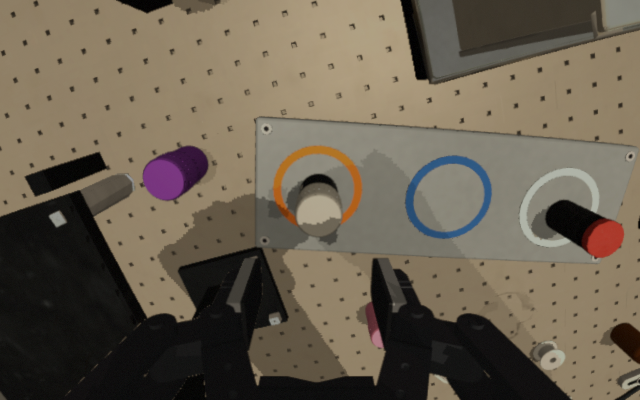

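```bash
python3 - <<'E'
from h import *
o=bot.get_obs(); c=bot.read_camera('wrist'); T=camT(c,o)
hs=cv2.cvtColor(np.array(c['pixels']),cv2.COLOR_RGB2HSV)
m=cv2.inRange(hs,(5,140,70),(24,255,255)); m[:130]=0;m[240:]=0;m[:,:265]=0;m[:,370:]=0
P=np.array([ray(c,q,.02,T) for q in np.argwhere(m>0)[:,::-1]]).astype(np.float32)
print('ring',cv2.fitEllipse(P*1000))
print('cap',ray(c,(318.5,214),.081,T),'base back edge',ray(c,(320,174),.02,T))
E
```

```text
ring ((443.3634948730469, 340.2635498046875), (71.4144515991211, 72.17486572265625), 112.38375854492188)
cap [0.44339727 0.33806636] base back edge [0.4561893  0.33938137]
```

The canister is about 2 mm from the ring's centre. Handing in.

```bash
python3 -c "
from station import bot
print(bot.hand_in())"
```

```text
the job is handed in; nothing more can be done
None
```

I slid the canister to the orange ring, where it stands upright about 2 mm from the centre and wholly inside; I let it go, moved the arm clear, touched nothing else on the way, and handed the job in at about 10 s.

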